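# Seat the sample tube in the viewer and hold its spring-return lamp dial at the third mark

### The arm

A 6-joint arm with a two-finger parallel gripper is mounted at the origin on the work surface. World frame = base frame: x ahead of the robot, y to its left, z up, the work surface at z = 0. Lengths are in mm, angles in rad, forces in N, time in s.
With the tool pointing down it reaches from about 300 to 875 mm from the base axis. Payload 6.4 kg.
Tool frame: the origin (TCP) lies at the very end of the fingers, on their centre line; the grasp point (between the pads) lies 19 mm behind it; z points along the fingers, y is the line along which they close (so a half turn about z gives the same grasp; the last joint's range is limited). The gripper opens to 85 mm and grips with 20 to 120 N. Pads are 22 mm wide; open, the fingers measure 114 mm over their backs; the gripper's body (76 mm by 85 mm) begins 54 mm behind the grasp point. The pads swing forward as they close: fully open they stand 13 mm farther back than shut.
Start: joints at [1.045, 0.181, 1.607, -0, 1.354, -0.206], TCP at [180.755, 545.865, 231.288] pointing down, gripper open.
Joint ranges: [-2.99, 2.99], [-0.89, 2.07], [0.3, 2.58], [-1.14, 4.28], [0, 2.63], [-3.12, 3.12]. Speed limits (rad/s): [2.57, 2.57, 3.01, 3.14, 3.14, 3.14].

### API

Orientations are given as [roll, pitch, yaw] about the fixed x, y, z axes, in that order (R = Rz(yaw) Ry(pitch) Rx(roll)).
In Python, from workcell import manip, cams gives the robot as it stands.
- The arm moves only by the shell command python3 -m jog 'ROWS' [FORCE]. ROWS is text: rows parted by semicolons, each of 7 numbers parted by spaces: the opening, from -1 (shut) to 1 (fully open), then the shift along the world's x, y, z in units of 30 mm (1.0 is 30 mm), then the turn, a rotation vector about the world's x, y, z in units of 5 degrees (1.0 is 5 degrees). A call has 1 to 5 rows; each row is the pose to reach, as a shift and turn from the pose commanded when the call began; what a row does not reach only later rows make up. A row lasts 1/12 s, in which the tool goes at most 41.7 mm and 7.16 degrees, less where a joint would pass 70% of its speed; a pose out of reach is approached as far as the arm can. A call with a gripper value outside its range is refused whole. The fingers move at their own pace and stop on an object; FORCE is the grip in N (left out, the last holds). Time passes only in rows, so rows that repeat a pose let the fingers close. It gives the time, the measured TCP pose, the force, the opening and the grip force at its end, in the units of the state.
- manip.sense(): the state, without advancing time (a new reading comes with each control period).
- cams.grab_frame(name): name is "scene" or "top"; returns (picture, depth): 480x640x3 uint8, red, green, blue; 480x640 float32, mm along the optical axis (not along the pixel's ray), 0 where there is no reading.
- cams.camera_model(name): a dict with "fovy" (degrees; the focal length in pixels is half the picture's height over the tangent of half this angle, whatever the lens; pixels are square), "cx", "cy" (the principal point, pixels), "view" (4x4, takes a point from world to camera coordinates). Camera axes: x right, y up, looking along -z (the intrinsics and any distortion apply to the point x, -y, -z); pixel columns grow to the right and rows downward; lengths in mm; the calibration is good to about 2 mm. A picture is of the moment at which its call begins. camera_model takes no time and is no camera call.
- manip.finish_job(): hands the job in; it is judged then, once.
The state is a dict: "time_s": time; "joint_pos": joint angles; "qvel": joint speeds; "effort": joint torques, N m; "position": TCP position; "tool_rot": TCP orientation; "wrist_force": force on the tool from outside, world axes, zero at the start; "wrist_torque": the same for the moment, N m; "finger_gap": finger opening in mm; "grip_force": force on a finger pad.
Only numpy, scipy, OpenCV 4.12 (cv2) and the standard library are available. Lean on these libraries where they do the work, as an engineer would, in place of code of your own. Each camera call takes 0.05 s, during which the arm holds its last target. There are 200 camera calls.

### The job

Take the amber sample tube with the yellow cap out of the white rack, lower it (do not drop it) all the way into the round well of the grey sample viewer and let go of it. Then turn the viewer's orange spring-return dial clockwise past its first two clicks to the third, red mark, not beyond, and hold it there against the spring: finish while still holding the dial. Leave the other two tubes in the rack, and the honey jar and the pump bottle where they stand.

Things in the scene. Friction and masses are not known exactly. Their poses are not given: they have to be found in the camera images.
- rack: white plastic block with a green band, fixed to the desk, 60 (x) x 200 (y) x 60 mm high; origin at the centre of its underside. Three blind holes in a row along its y axis, at y = -65, 0 and +65 mm, x = 0: 21 mm wide, 45 mm deep, open at the top. Each holds one tube, in any order
- yellow_tube: tube to move: amber glass, 18 mm diameter, chamfered foot, 100 mm long; smooth yellow cap, 21 mm diameter, over its upper 40 mm; 25 to 50 g. Origin: centre of its bottom end, z towards the cap. In the rack it stands upright, bottom 15 mm and top 115 mm above the desk; the cap begins 15 mm above the rack
- black_tube: bystander: the same tube with a black cap, in another hole of the rack
- blue_tube: bystander: the same tube with a blue cap, in another hole of the rack
- viewer: grey sample viewer, a block 140 (x) x 260 (y) x 60 mm high with a black foot band, fixed to the desk; origin at the centre of its underside. In its flat top: the tube well (with a ring of pale lamp segments) at x = 0, y = +65 mm, and the orange dial at x = 0, y = -65 mm, with its black scale disc of 50 mm radius
- well_mouth (a point): centre of the well's mouth, level with the viewer's top (60 mm above the desk); axes as the viewer's. The well is round and vertical, 22 mm wide, 45 mm deep with a flat floor; a fully seated tube stands with its bottom 45 mm below this point and 55 mm sticking out
- dial_grip (a point): on the dial's vertical axis, 34 mm above the viewer's top (94 mm above the desk), at holding height. The dial: a grey disc of 30 mm radius (top 10 mm above the viewer's top) with an upright orange bar 60 mm long, 14 mm thick, top 46 mm above the viewer's top. x along the bar to its pointer end (white line), y across, z up; turns with the dial
- dial (a joint): dial angle in rad, 0 at rest, growing clockwise seen from above; stop at 1.70. Marks: green at 0 (rest), white with one dot at 0.4, white with two dots at 0.8, red with three dots at 1.2, white with four dots at 1.6. A light click (detent) is felt at each mark, but a spring returns the dial to 0 from anywhere when let go. Turning takes 0.1 to 0.4 N m
- honey_jar: bystander: loose amber honey jar with black lid and yellow label, 66 mm diameter, 80 mm high; origin at the centre of its underside
- pump_bottle: bystander: loose black pump bottle, 56 mm diameter, 170 mm high; origin at the centre of its underside
Not all that is in view belongs to the job. What is shaped like the yellow_tube but green or pink is not meant.

How it is judged:
By the outcome, as a careful person would: the job done as asked, in the order asked, and still so for the second after the job is handed in, while the arm keeps its last pose, push and grip.
It also fails if it takes over 64 s, if anything falls off the work surface, if the arm or the gripper's body presses on something with over 40 N, if the wrist force passes 120 N, or if a joint passes its speed limit or range.

## Working session

There is one attempt and no reset: what is moved stays moved. The work goes in short steps, Python scripts to look and compute and a shell command to move; the robot and the scene stay as the last step left them, time stands still between calls to the robot, and variables do not carry over. Pictures are saved under pics/ and viewed, at most 10 in all, crops included, and the job is handed in when it is done.

```bash
mkdir -p pics && python3 - <<'E'
from workcell import manip, cams
import cv2, numpy as np
print(manip.sense())
for n in ("scene","top"):
    p,d=cams.grab_frame(n); cv2.imwrite(f"pics/{n}0.png",p[:,:,::-1]); np.savez(f"{n}0.npz",p=p,d=d)
    m=cams.camera_model(n); print(n,m, (d>0).mean())
E
```

```text
{'time_s': 0.0, 'joint_pos': array([ 1.04467767e+00,  1.81576589e-01,  1.60794995e+00,  1.37329382e-05,
        1.35379414e+00, -2.06274320e-01]), 'qvel': array([ 0.00021048,  0.00107402,  0.00109917,  0.00144803, -0.00183547,
       -0.00046417]), 'effort': array([ 4.57511342e-04, -4.44861066e+01, -3.51344454e+01,  7.26764210e-05,
        8.99771199e-03,  2.21654324e-05]), 'position': array([180.48740371, 545.38746126, 230.39221455]), 'tool_rot': array([-3.13990401e+00, -3.67045901e-04,  2.82174504e+00]), 'wrist_force': array([ 0.23500164, -1.14371613,  0.32546653]), 'wrist_torque': array([ 0.03453269, -0.03482555, -0.01923283]), 'grip_force': 0.0, 'finger_gap': 85.07885701777573}
scene {'fovy': 56.46117057089232, 'cx': 318.87222657654456, 'cy': 231.24512399022802, 'view': array([[-8.61108289e-01,  5.08265383e-01,  1.26021685e-02,
         4.84798088e+02],
       [-3.27645031e-01, -5.73711911e-01,  7.50668620e-01,
         1.32507707e+02],
       [ 3.88768888e-01,  6.42277933e-01,  6.60558709e-01,
        -1.11172296e+03],
       [ 0.00000000e+00,  0.00000000e+00,  0.00000000e+00,
         1.00000000e+00]])} 0.9959928385416666
top {'fovy': 53.31547323446733, 'cx': 316.9836599936248, 'cy': 235.9986689268343, 'view': array([[-2.26769596e-02, -9.99552173e-01,  1.95245947e-02,
         1.29849148e+01],
       [ 9.85396977e-01, -1.90507066e-02,  1.69203628e-01,
        -5.93608304e+02],
       [-1.68755897e-01,  2.30765005e-02,  9.85387702e-01,
        -8.93832436e+02],
       [ 0.00000000e+00,  0.00000000e+00,  0.00000000e+00,
         1.00000000e+00]])} 0.9961067708333333
```

```bash
ls
```

```text
pics
scene0.npz
top0.npz
```

View pics/scene0.png

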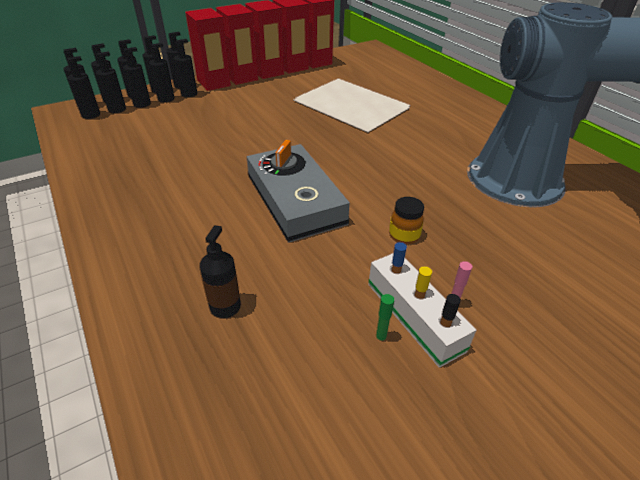

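View pics/top0.png

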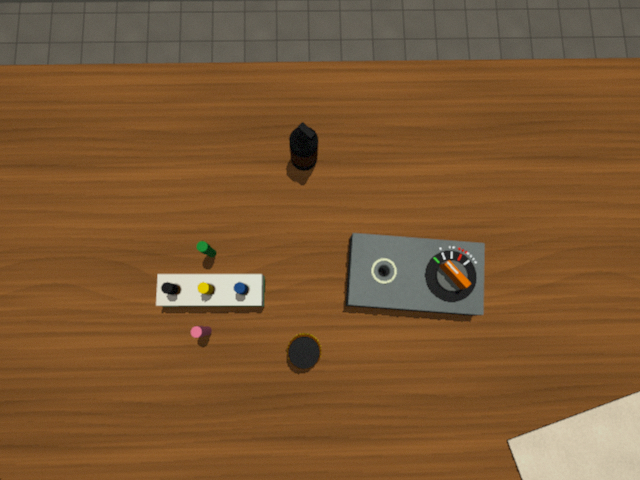

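The scene view shows the rack at about (420,305), yellow cap (424,277), viewer with well (306,193) and dial (284,155). The top view shows the yellow cap (204,288) between black and blue, well (384,271), and dial (455,275) at rest. I'll measure these next.

```bash
cat > h.py <<'E'
import numpy as np, cv2
from workcell import cams
def load(n,tag="0"):
    z=np.load(f"{n}{tag}.npz"); return z["p"],z["d"]
def K(n):
    m=cams.camera_model(n); return m,240/np.tan(np.radians(m["fovy"])/2)
def ray(n,uv):
    m,f=K(n); uv=np.atleast_2d(np.asarray(uv,float)); V=m["view"]; R=V[:3,:3]; c=-R.T@V[:3,3]
    d=np.c_[(uv[:,0]-m["cx"])/f,-(uv[:,1]-m["cy"])/f,-np.ones(len(uv))]
    return c,d@R            # direction with unit depth
def onz(n,uv,z):
    c,d=ray(n,uv); return c+d*((z-c[2])/d[:,2])[:,None]
def deproj(n,uv,depth):
    c,d=ray(n,uv); return c+d*np.asarray(depth)[:,None]
def proj(n,P):
    m,f=K(n); q=np.atleast_2d(P)@m["view"][:3,:3].T+m["view"][:3,3]
    return np.c_[m["cx"]-f*q[:,0]/q[:,2],m["cy"]+f*q[:,1]/q[:,2]]
def tri(uv1,uv2,n1="scene",n2="top"):
    c1,d1=ray(n1,uv1);c2,d2=ray(n2,uv2);d1=d1[0];d2=d2[0]
    t=np.linalg.lstsq(np.c_[d1,-d2],c2-c1,rcond=None)[0]
    a,b=c1+d1*t[0],c2+d2*t[1]; return (a+b)/2,np.linalg.norm(a-b)
def mask(p,lo,hi):
    return cv2.inRange(cv2.cvtColor(p,cv2.COLOR_RGB2HSV),lo,hi)
COL=dict(yellow=((23,150,120),(33,255,255)),orange=((8,170,150),(16,255,255)))
def pts(n,p,d,m):
    v,u=np.nonzero((m>0)&(d>0)); return np.c_[u,v],deproj(n,np.c_[u,v],d[v,u])
E
python3 - <<'E'
from h import *
np.set_printoptions(precision=1,suppress=True)
roi=dict(scene=dict(yellow=(410,260,440,300),orange=(265,135,300,175)),top=dict(yellow=(190,275,220,300),orange=(430,250,480,300)))
for n in ("scene","top"):
    p,d=load(n)
    for c,(a,b,e,g) in roi[n].items():
        m=mask(p,*COL[c]); k=np.zeros_like(m); k[b:g,a:e]=m[b:g,a:e]
        uv,P=pts(n,p,d,k)
        top=P[:,2]>np.percentile(P[:,2],97)-5
        print(n,c,len(P),"zmax",np.percentile(P[:,2],[50,90,97,100]),"top c",P[top].mean(0),"uv",uv[top].mean(0), "n",top.sum())
        if c=="orange":
            x=cv2.minAreaRect(P[top][:,:2].astype(np.float32)); print(x)
    # table, viewer top, rack top
    uv,P=pts(n,p,d,np.full(d.shape,255,np.uint8)); s=P[(P[:,0]>200)&(P[:,0]<700)&(abs(P[:,1])<400)]
    print(n,"table z",np.median(s[abs(s[:,2])<15][:,2]))
    for name,ylim in (("viewer",(-400,-20)),("rack",(80,450))):
        q=P[(P[:,1]>ylim[0])&(P[:,1]<ylim[1])&(abs(P[:,2]-60)<5)&(P[:,0]>200)&(P[:,0]<700)]
        (cx,cy),wh,a=cv2.minAreaRect(q[:,:2].astype(np.float32)); print(name,len(q),np.median(q[:,2]),(cx,cy),wh,a)
E
```

```text
scene yellow 259 zmax [105.5 115.8 116.6 117.5] top c [493.8 210.5 115.1] uv [424.9 271.4] n 103
scene orange 63 zmax [106.  107.6 107.8 107.9] top c [ 506.8 -256.5  106.2] uv [283.1 145.7] n 58
((509.4046630859375, -255.7882080078125), (62.15398025512695, 13.84490966796875), 40.82114028930664)
scene table z 0.2369856516058917
viewer 4002 60.38089936694121 (515.1901245117188, -191.0137939453125) (264.0440673828125, 141.8872833251953) 84.31784057617188
rack 2946 60.120417137330605 (497.80126953125, 212.52536010742188) (149.0319061279297, 199.762939453125) 32.02800750732422
top yellow 101 zmax [114.3 116.3 117.6 118.4] top c [493.  209.3 114.8] uv [202.8 287.4] n 83
top orange 169 zmax [105.3 107.1 108.2 109.6] top c [ 505.8 -258.4  105.6] uv [459.1 275.3] n 151
((509.5741271972656, -255.41009521484375), (57.93037796020508, 13.330860137939453), 40.62570571899414)
top table z -0.5902516015447645
viewer 8667 59.652293180054016 (516.7892456054688, -190.73411560058594) (260.8929138183594, 140.35269165039062) 84.37284088134766
rack 2787 59.264022871013026 (494.0571594238281, 210.3746337890625) (144.9449920654297, 203.73709106445312) 27.098501205444336
```

```bash
python3 - <<'E'
from h import *
np.set_printoptions(precision=1,suppress=True)
roi=dict(scene=(365,240,480,370),top=(150,265,270,312)); rw=dict(scene=(292,182,322,204),top=(368,256,400,286))
capr=dict(scene=dict(yellow=(410,260,440,300)),top=dict(yellow=(190,275,220,300)))
UV={}
for n in ("scene","top"):
    p,d=load(n)
    m=mask(p,(0,0,130),(180,60,255)); a,b,e,g=roi[n]; k=np.zeros_like(m); k[b:g,a:e]=m[b:g,a:e]
    uv,P=pts(n,p,d,k); P=P[abs(P[:,2]-60)<4]
    print(n,"rack",len(P),cv2.minAreaRect(P[:,:2].astype(np.float32)), P.mean(0))
    # ring
    a,b,e,g=rw[n]; k=np.zeros_like(m); k[b:g,a:e]=mask(p,(0,0,170),(180,80,255))[b:g,a:e]
    c=max(cv2.findContours(k,cv2.RETR_EXTERNAL,cv2.CHAIN_APPROX_NONE)[0],key=cv2.contourArea)
    W=onz(n,c[:,0],60); cc,r=cv2.minEnclosingCircle(W[:,:2].astype(np.float32)); UV[n]=proj(n,[*cc,60])[0]
    el=cv2.fitEllipse(W[:,:2].astype(np.float32)); print(n,"ring",cc,r,el, cv2.fitEllipse(c)[0])
    UV[n,"ring"]=cv2.fitEllipse(c)[0]
    # cap top disc
    a,b,e,g=capr[n]["yellow"]; y=mask(p,*COL["yellow"]); k=np.zeros_like(m); k[b:g,a:e]=y[b:g,a:e]
    uv,P=pts(n,p,d,k); s=P[:,2]>112.5
    print(n,"cap disc",s.sum(),P[s].mean(0),cv2.minEnclosingCircle(P[s][:,:2].astype(np.float32))); UV[n,"cap"]=proj(n,P[s].mean(0))[0]
    for cn,lo,hi,R in (("green",(50,100,50),(80,255,255),None),("pink",(160,60,100),(178,255,255),None)):
        k=mask(p,lo,hi); 
        uv,P=pts(n,p,d,k); q=(P[:,0]>300)&(P[:,0]<650)&(P[:,1]>100)&(P[:,1]<320)&(P[:,2]>70); print(cn,P[q].mean(0),P[q][:,2].max())
for k in ("ring","cap"): print(k,tri(UV["scene",k],UV["top",k]))
E
```

```text
scene rack 2424 ((492.9736328125, 209.359130859375), (201.39456176757812, 62.191505432128906), 88.7715835571289) [498.6 221.7  60.2]
scene ring (519.932861328125, -128.63206481933594) 25.134464263916016 ((520.0557861328125, -128.51629638671875), (47.36482620239258, 48.070274353027344), 97.30441284179688) (305.912841796875, 193.40769958496094)
scene cap disc 99 [493.6 210.1 115.2] ((493.11669921875, 210.7194061279297), 10.711481094360352)
green [574.  220.   91.2] 102.70943819535978
pink [419.5 227.1  90.3] 102.31197509705703
top rack 2468 ((493.6820068359375, 210.13677978515625), (199.61756896972656, 57.56377410888672), 88.80632019042969) [494.  207.7  59.3]
top ring (522.1566772460938, -126.7432861328125) 24.79766082763672 ((522.1953735351562, -126.64582061767578), (48.126564025878906, 48.29310607910156), 141.07662963867188) (383.54547119140625, 270.3807067871094)
top cap disc 84 [493.  209.4 114.7] ((493.0277404785156, 209.187255859375), 9.533292770385742)
green [570.1 215.2  96.8] 102.82365369103286
pink [415.7 223.1  98.7] 103.66548931811167
ring (array([ 521.7, -126.2,   61.9]), np.float64(0.5459690849930848))
cap (array([493. , 209.5, 114.3]), np.float64(0.15621361091968866))
```

```bash
python3 -m jog '0.2 1.2 -1.2 0 0 0 -1; 0.2 2.1 -2.2 0 0 0 -2; 0.2 3.1 -3.3 0 0 0 -3.2; 0.2 4.1 -4.4 0 0 0 -4.4; 0.2 5.1 -5.5 0 0 0 -5.6' && python3 -m jog '0.2 1 -1.1 0 0 0 -1.2; 0.2 2 -2.2 0 0 0 -2.4; 0.2 3 -3.3 0 0 0 -3.6; 0.2 4 -4.4 0 0 0 -4.8; 0.2 5 -5.5 0 0 0 -6'
```

```text
time_s: 0.52
position: [323.0, 391.6, 231.0]
tool_rot: [-3.141, -0.0, 2.329]
wrist_force: [0.3, 0.9, 0.3]
finger_gap: 51.4
grip_force: 0.0
time_s: 0.93
position: [463.4, 237.3, 231.1]
tool_rot: [-3.141, -0.0, 1.804]
wrist_force: [0.2, 0.6, 0.5]
finger_gap: 51.3
grip_force: 0.0
```

```bash
python3 -m jog '0.2 0 0 0 0 0 -1.3; 0.2 0 0 0 0 0 -2.7; 0.2 0 0 0 0 0 -2.7;0.2 0 0 0 0 0 -2.7'
```

```text
time_s: 1.27
position: [462.4, 238.9, 230.9]
tool_rot: [-3.141, 0.0, 1.577]
wrist_force: [0.2, -0.0, 0.2]
finger_gap: 51.0
grip_force: 0.0
```

```bash
python3 -m jog '0.2 1.02 -0.98 0 0 0 0; 0.2 1.02 -0.98 -1 0 0 0; 0.2 1.02 -0.98 -2 0 0 0;0.2 1.02 -0.98 -3 0 0 0;0.2 1.02 -0.98 -3.2 0 0 0' && python3 -m jog '0.2 0 0 0 0 0 0;0.2 0 0 0 0 0 0' && python3 - <<'E'
from workcell import cams
import cv2
ims=[cams.grab_frame(n)[0][:,:,::-1] for n in ("scene","top")]
a=cv2.resize(ims[0][180:380,330:530],None,fx=2,fy=2);b=cv2.resize(ims[1][200:400,110:310],None,fx=2,fy=2)
cv2.imwrite("pics/a.png",cv2.hconcat([a,b]))
E
```

```text
time_s: 1.68
position: [489.3, 209.4, 130.2]
tool_rot: [-3.133, 0.002, 1.578]
wrist_force: [-1.0, -0.7, -1.5]
finger_gap: 51.4
grip_force: 0.0
time_s: 1.85
position: [493.5, 210.3, 136.2]
tool_rot: [3.141, -0.0, 1.576]
wrist_force: [-0.0, -0.2, 1.0]
finger_gap: 51.4
grip_force: 0.0
```

View pics/a.png

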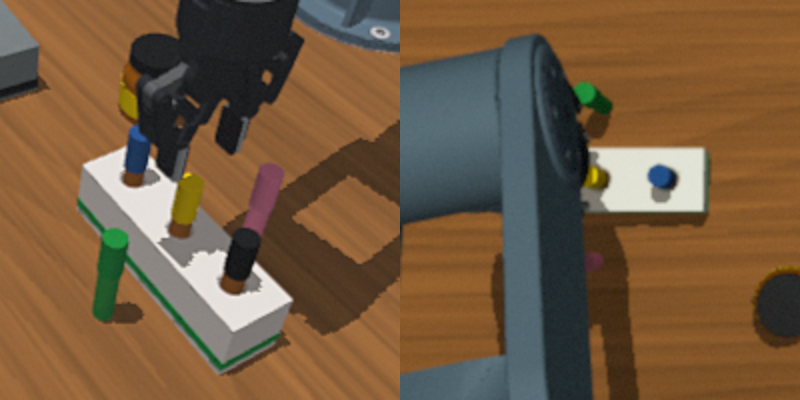

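```bash
python3 - <<'E'
from h import *
import cv2
im=cams.grab_frame("scene")[0][:,:,::-1].copy()
P=np.array([[493.5+s,210.3,z] for z in (136,155) for s in (-25.5,0,25.5)]+[[493.2,209.8,115],[493.2,209.8,75]])
uv=proj("scene",P); print(uv.round(1))
S=4;c=cv2.resize(im[210:310,380:480],None,fx=S*1.5,fy=S*1.5,interpolation=cv2.INTER_CUBIC)
for q in uv: cv2.drawMarker(c,tuple(int(x) for x in ((q-[380,210]+.5)*S*1.5)),(0,0,255),cv2.MARKER_CROSS,14,1)
cv2.imwrite("pics/b.png",c)
E
```

```text
[[439.6 256.2]
 [427.2 262. ]
 [414.5 267.9]
 [442.  247.5]
 [429.4 253.2]
 [416.4 259.1]
 [424.9 271. ]
 [420.8 287.8]]
```

View pics/b.png

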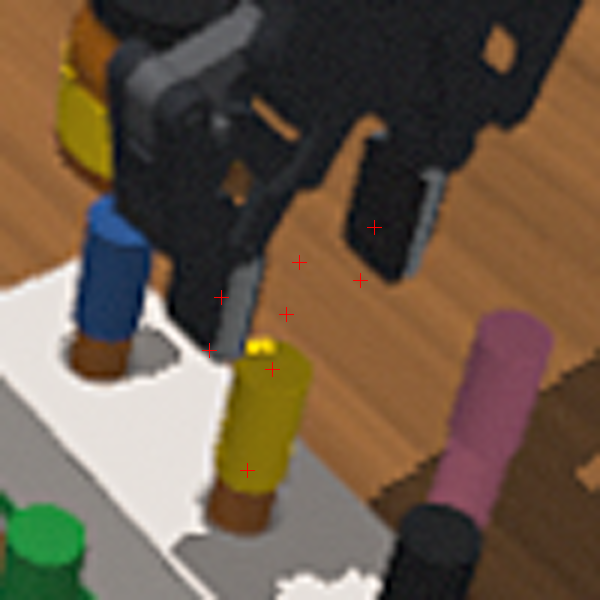

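```bash
python3 -m jog '0.2 0 0 -0.7 0 0 0;0.2 0 0 -1.4 0 0 0;0.2 0 0 -2 0 0 0;0.2 0 0 -2 0 0 0' && python3 -m jog '-1 0 0 0 0 0 0;-1 0 0 0 0 0 0;-1 0 0 0 0 0 0;-1 0 0 0 0 0 0;-1 0 0 0 0 0 0' 40 && python3 -m jog '-1 0 0 0 0 0 0;-1 0 0 0 0 0 0;-1 0 0 0 0 0 0'
```

```text
time_s: 2.33
position: [491.6, 209.4, 73.4]
tool_rot: [-3.138, 0.001, 1.574]
wrist_force: [-0.8, -0.3, -0.7]
finger_gap: 51.2
grip_force: 0.0
time_s: 2.75
position: [494.8, 210.0, 77.3]
tool_rot: [3.138, -0.001, 1.574]
wrist_force: [-0.5, 0.4, 8.0]
finger_gap: 20.0
grip_force: 39.5
time_s: 3.0
position: [494.8, 210.0, 77.3]
tool_rot: [3.138, -0.001, 1.574]
wrist_force: [-0.2, 0.4, 7.4]
finger_gap: 20.1
grip_force: 39.5
```

```bash
python3 -m jog '-1 0 0 0.4 0 0 0;-1 0 0 0.9 0 0 0;-1 0 0 1.4 0 0 0;-1 0 0 1.9 0 0 0;-1 0 0 2.4 0 0 0' && python3 -m jog '-1 0 0 0.5 0 0 0;-1 0 0 1 0 0 0;-1 0 0 1.5 0 0 0;-1 0 0 1.7 0 0 0;-1 0 0 1.7 0 0 0'
```

```text
time_s: 3.42
position: [493.3, 209.7, 149.0]
tool_rot: [3.141, -0.0, 1.574]
wrist_force: [-0.5, 0.5, -0.3]
finger_gap: 20.0
grip_force: 39.3
time_s: 3.83
position: [494.4, 209.9, 200.8]
tool_rot: [3.138, -0.001, 1.574]
wrist_force: [0.0, 0.1, -0.0]
finger_gap: 19.9
grip_force: 39.3
```

```bash
python3 -m jog '-1 0.05 -0.5 0 0 0 0;-1 0.1 -1.4 0 0 0 0;-1 0.2 -2.3 0 0 0 0;-1 0.3 -3.2 0 0 0 0;-1 0.4 -4.1 0 0 0 0' && python3 -m jog '-1 0.1 -0.9 0 0 0 0;-1 0.2 -1.8 0 0 0 0;-1 0.3 -2.7 0 0 0 0;-1 0.4 -3.6 0 0 0 0;-1 0.5 -4.5 0 0 0 0' && python3 -m jog '-1 0 -0.9 0 0 0 0;-1 0 -1.8 0 0 0 0;-1 0 -2.4 0 0 0 0;-1 0 -2.6 0 0 0 0;-1 0 -2.6 0 0 0 0' && python3 -m jog '-1 0 0 0 0 0 0;-1 0 0 0 0 0 0;-1 0 0 0 0 0 0'
```

```text
time_s: 4.25
position: [504.5, 85.7, 197.4]
tool_rot: [-3.14, -0.0, 1.574]
wrist_force: [1.6, 0.7, -0.3]
finger_gap: 20.0
grip_force: 39.3
time_s: 4.67
position: [519.6, -49.4, 197.4]
tool_rot: [-3.14, -0.001, 1.574]
wrist_force: [1.5, 0.1, -0.4]
finger_gap: 20.0
grip_force: 39.3
time_s: 5.08
position: [519.7, -127.4, 197.5]
tool_rot: [-3.14, -0.001, 1.572]
wrist_force: [0.0, 0.4, -0.8]
finger_gap: 20.4
grip_force: 39.3
time_s: 5.33
position: [520.2, -125.0, 198.1]
tool_rot: [-3.141, -0.0, 1.575]
wrist_force: [-0.2, 0.8, 0.1]
finger_gap: 20.2
grip_force: 39.3
```

```bash
python3 -m jog '-1 0 0 -0.5 0 0 0;-1 0 0 -1 0 0 0;-1 0 0 -1.5 0 0 0;-1 0 0 -1.9 0 0 0;-1 0 0 -1.9 0 0 0' && python3 -m jog '-1 0 0 0 0 0 0;-1 0 0 0 0 0 0;-1 0 0 0 0 0 0' && python3 - <<'E'
from h import *
im,d=cams.grab_frame("scene"); np.savez("scene1.npz",p=im,d=d)
im2,d2=cams.grab_frame("top"); np.savez("top1.npz",p=im2,d=d2)
c=cv2.resize(im[100:220,240:360,::-1],None,fx=4,fy=4,interpolation=cv2.INTER_CUBIC)
b=cv2.resize(im2[220:330,330:440,::-1],(300,480))
cv2.imwrite("pics/c.png",cv2.hconcat([c,b]))
E
```

```text
time_s: 5.75
position: [518.6, -124.7, 138.6]
tool_rot: [-3.137, -0.002, 1.575]
wrist_force: [-0.5, 0.8, -0.1]
finger_gap: 20.1
grip_force: 39.3
time_s: 6.0
position: [521.0, -126.5, 142.4]
tool_rot: [3.14, 0.001, 1.574]
wrist_force: [0.4, 0.6, 0.2]
finger_gap: 20.3
grip_force: 39.3
```

View pics/c.png

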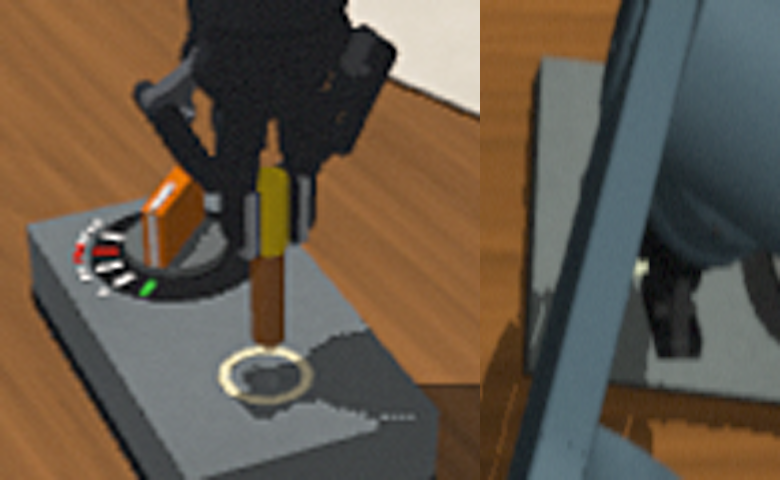

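```bash
python3 - <<'E'
from h import *
from scipy.optimize import least_squares
np.set_printoptions(precision=1,suppress=True)
p,d=load("scene","1")
hsv=cv2.cvtColor(p,cv2.COLOR_RGB2HSV)
for name,lo,hi,r in (("amber",(0,80,30),(16,255,200),9),("cap",(23,150,90),(33,255,255),10.5)):
    m=cv2.inRange(hsv,lo,hi); k=np.zeros_like(m); k[140:190,301:313]=m[140:190,301:313]
    uv,P=pts("scene",p,d,k)
    P=P[(np.hypot(P[:,0]-521,P[:,1]+127)<30)&(P[:,2]>68)]
    f=lambda a:np.hypot(P[:,0]-a[0]-a[2]*(P[:,2]-100),P[:,1]-a[1]-a[3]*(P[:,2]-100))-r
    s=least_squares(lambda a:np.r_[f(a),a[2:]*100],[521,-127,0,0],loss="soft_l1"); a=s.x
    print(name,len(P),"z",P[:,2].min(),P[:,2].max(),"xy@100",a[:2],"tilt",(a[2:]).round(3),"at60",a[:2]-40*a[2:],"rms",np.sqrt((f(a)**2).mean()))
    # image axis per row centre, amber
    rows=[(v,uv[uv[:,1]==v][:,0].mean(),np.ptp(uv[uv[:,1]==v][:,0])) for v in np.unique(uv[:,1])]; print(np.round(rows,1)[::4].tolist())
# ring in this picture and floor depth
uv,P=pts("scene",p,d,cv2.inRange(hsv,(15,0,170),(40,90,255)))
q=(np.hypot(P[:,0]-521,P[:,1]+127)<32)&(abs(P[:,2]-60)<6); e=cv2.fitEllipse(P[q][:,:2].astype(np.float32)); print("ring depth",q.sum(),P[q].mean(0),e)
print(proj("scene",[[520,-128.5,60],[520,-128.5,130],[522,-126.5,60],[522,-126.5,130]]))
E
```

```text
amber 178 z 83.60147320252145 139.28818317207225 xy@100 [ 519.8 -127.7] tilt [ 0. -0.] at60 [ 519.7 -127.7] rms 1.2868272497673403
[[140.0, 307.0, 4.0], [166.0, 306.0, 8.0], [170.0, 306.5, 7.0], [174.0, 306.5, 7.0], [178.0, 306.5, 7.0], [182.0, 306.5, 7.0], [186.0, 307.0, 2.0]]
cap 152 z 140.94455459313286 181.9093076787351 xy@100 [ 519.7 -126.6] tilt [ 0. -0.] at60 [ 519.1 -126.1] rms 2.186214972052537
[[142.0, 307.5, 5.0], [146.0, 307.5, 7.0], [150.0, 308.0, 6.0], [154.0, 308.0, 6.0], [158.0, 308.0, 6.0], [162.0, 307.5, 5.0]]
ring depth 55 [ 525.2 -139.7   60.9] ((521.2611694335938, -129.61216735839844), (40.58736801147461, 44.695499420166016), 122.85293579101562)
[[305.9 193.3]
 [305.7 165.4]
 [305.6 194. ]
 [305.3 166.2]]
```

```bash
python3 -m jog '-1 0.03 -0.02 0 0 0 0;-1 0.03 -0.02 -0.2 0 0 0;-1 0.03 -0.02 -0.4 0 0 0;-1 0.03 -0.02 -0.6 0 0 0;-1 0.03 -0.02 -0.7 0 0 0' && python3 -m jog '-1 0 0 -0.1 0 0 0;-1 0 0 -0.2 0 0 0;-1 0 0 -0.3 0 0 0;-1 0 0 -0.3 0 0 0'
```

```text
time_s: 6.52
position: [520.4, -126.6, 118.8]
tool_rot: [-3.14, -0.001, 1.574]
wrist_force: [0.7, -0.3, -0.1]
finger_gap: 19.8
grip_force: 39.3
time_s: 6.85
position: [521.0, -126.8, 110.6]
tool_rot: [-3.141, -0.0, 1.574]
wrist_force: [0.3, 0.6, -0.7]
finger_gap: 20.1
grip_force: 39.4
```

```bash
python3 -m jog '-1 0 0 -0.2 0 0 0;-1 0 0 -0.4 0 0 0;-1 0 0 -0.6 0 0 0;-1 0 0 -0.8 0 0 0;-1 0 0 -0.9 0 0 0' && python3 -m jog '-1 0 0 0 0 0 0;-1 0 0 0 0 0 0;-1 0 0 -0.1 0 0 0;-1 0 0 -0.1 0 0 0;-1 0 0 -0.1 0 0 0'
```

```text
time_s: 7.27
position: [521.0, -126.8, 83.2]
tool_rot: [-3.141, -0.0, 1.574]
wrist_force: [-0.2, -0.1, -0.1]
finger_gap: 20.2
grip_force: 39.4
time_s: 7.68
position: [521.1, -126.9, 81.2]
tool_rot: [-3.141, -0.0, 1.574]
wrist_force: [0.4, -0.0, 0.3]
finger_gap: 20.1
grip_force: 39.3
```

```bash
python3 -m jog '-1 0 0 -0.05 0 0 0;-1 0 0 -0.1 0 0 0;-1 0 0 -0.1 0 0 0;-1 0 0 -0.1 0 0 0' && python3 -m jog '-1 0 0 -0.05 0 0 0;-1 0 0 -0.05 0 0 0;-1 0 0 -0.05 0 0 0'
```

```text
time_s: 8.02
position: [521.1, -126.9, 78.2]
tool_rot: [-3.141, -0.0, 1.574]
wrist_force: [-0.5, -0.1, -0.6]
finger_gap: 20.1
grip_force: 39.3
time_s: 8.27
position: [521.5, -127.1, 77.3]
tool_rot: [3.141, 0.0, 1.574]
wrist_force: [-1.0, 0.7, 3.9]
finger_gap: 20.0
grip_force: 40.0
```

```bash
python3 -m jog '0.1 0 0 0 0 0 0;0.1 0 0 0 0 0 0;0.1 0 0 0 0 0 0;0.1 0 0 0 0 0 0;0.1 0 0 0 0 0 0' && python3 -m jog '0.1 0 0 0.5 0 0 0;0.1 0 0 1.3 0 0 0;0.1 0 0 2.1 0 0 0;0.1 0 0 2.9 0 0 0;0.1 0 0 3 0 0 0'
```

```text
time_s: 8.68
position: [521.1, -126.8, 76.6]
tool_rot: [-3.141, -0.0, 1.574]
wrist_force: [-0.7, 0.3, 0.3]
finger_gap: 47.1
grip_force: 0.0
time_s: 9.1
position: [523.6, -128.1, 171.4]
tool_rot: [3.135, 0.003, 1.574]
wrist_force: [0.6, -0.1, 0.7]
finger_gap: 46.5
grip_force: 0.0
```

```bash
python3 -m jog '0.1 -0.1 -0.9 0 0 0 -1;0.1 -0.2 -1.8 0 0 0 -2;0.1 -0.3 -2.7 0 0 0 -3;0.1 -0.4 -3.6 0 0 0 -4;0.1 -0.4 -4.3 0 0 0 -5' && python3 -m jog '0.1 0 0 0 0 0 -1;0.1 0 0 0 0 0 -2;0.1 0 0 0 0 0 -3;0.1 0 0 0 0 0 -4;0.1 0 0 0 0 0 -4.9' && python3 -m jog '0.1 0 0 0 0 0 0;0.1 0 0 0 0 0 0;0.1 0 0 0 0 0 0' && python3 - <<'E'
from h import *
np.set_printoptions(precision=1,suppress=True)
im,d=cams.grab_frame("scene"); np.savez("scene2.npz",p=im,d=d)
c=cv2.resize(im[90:220,230:360,::-1],None,fx=4,fy=4,interpolation=cv2.INTER_CUBIC); cv2.imwrite("pics/d.png",c)
hsv=cv2.cvtColor(im,cv2.COLOR_RGB2HSV)
k=cv2.inRange(hsv,(23,150,90),(33,255,255)); k[:, :290]=0;k[:,320:]=0;k[:140]=0;k[200:]=0
uv,P=pts("scene",im,d,k); P=P[np.hypot(P[:,0]-521,P[:,1]+127)<30]; print("cap z",np.percentile(P[:,2],[3,50,97]),P[P[:,2]>P[:,2].max()-5].mean(0))
E
```

```text
time_s: 9.52
position: [508.4, -257.6, 166.2]
tool_rot: [-3.141, 0.0, 1.133]
wrist_force: [0.8, -0.3, 0.4]
finger_gap: 47.1
grip_force: 0.0
time_s: 9.93
position: [508.8, -255.8, 166.0]
tool_rot: [-3.141, 0.0, 0.705]
wrist_force: [-0.2, -0.7, 0.3]
finger_gap: 46.9
grip_force: 0.0
time_s: 10.18
position: [509.0, -255.8, 166.4]
tool_rot: [-3.141, 0.0, 0.712]
wrist_force: [-0.7, 0.9, -0.8]
finger_gap: 46.9
grip_force: 0.0
cap z [ 78.1 102.5 116.7] [ 521.2 -125.4  115.3]
```

View pics/d.png

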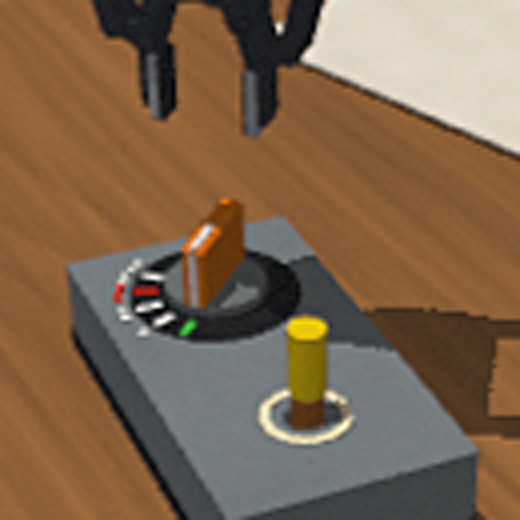

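```bash
python3 -m jog '0.1 0.02 0 -0.7 0 0 0;0.1 0.02 0 -1.4 0 0 0;0.1 0.02 0 -2.1 0 0 0;0.1 0.02 0 -2.5 0 0 0;0.1 0.02 0 -2.7 0 0 0' && python3 -m jog '0.1 0 0 -0.1 0 0 0;0.1 0 0 -0.27 0 0 0;0.1 0 0 -0.27 0 0 0;0.1 0 0 -0.27 0 0 0' && python3 -m jog '-1 0 0 0 0 0 0;-1 0 0 0 0 0 0;-1 0 0 0 0 0 0;-1 0 0 0 0 0 0;-1 0 0 0 0 0 0' 100 && python3 -m jog '-1 0 0 0 0 0 0;-1 0 0 0 0 0 0;-1 0 0 0 0 0 0'; python3 -c "
from workcell import manip; s=manip.sense(); print(s['wrist_torque'],s['joint_pos'],s['tool_rot'])"
```

```text
time_s: 10.65
position: [508.7, -255.0, 83.7]
tool_rot: [-3.138, 0.001, 0.711]
wrist_force: [0.1, -0.4, 1.2]
finger_gap: 47.4
grip_force: 0.0
time_s: 10.98
position: [510.2, -256.2, 78.4]
tool_rot: [3.141, -0.0, 0.71]
wrist_force: [0.0, -0.2, 0.7]
finger_gap: 46.5
grip_force: 0.0
time_s: 11.4
position: [510.4, -256.5, 78.6]
tool_rot: [3.14, -0.0, 0.71]
wrist_force: [-0.2, -0.0, 4.7]
finger_gap: 12.8
grip_force: 98.0
time_s: 11.65
position: [510.4, -256.5, 78.7]
tool_rot: [3.14, -0.0, 0.71]
wrist_force: [-0.1, -0.2, 5.2]
finger_gap: 12.3
grip_force: 98.0
[ 0.02521962  0.06951629 -0.30552565] [-6.73421572e-01  3.54023785e-01  1.72942576e+00  3.57051729e-05
  1.05625326e+00  1.87744877e-01] [ 3.13974183e+00 -3.83295019e-04  7.09612690e-01]
```

```bash
python3 - <<'E'
from h import *
np.set_printoptions(precision=1,suppress=True)
c0=np.array([509.6,-255.7])
for n in ("scene","top"):
    p,d=load(n); hsv=cv2.cvtColor(p,cv2.COLOR_RGB2HSV)
    for nm,m in (("green",cv2.inRange(hsv,(45,120,100),(80,255,255))),("red",cv2.inRange(hsv,(0,150,120),(5,255,255))|cv2.inRange(hsv,(174,150,120),(180,255,255)))):
        v,u=np.nonzero(m); W=onz(n,np.c_[u,v],61)[:,:2]-c0; r=np.hypot(*W.T); q=(r<42)&(r>28)
        a=np.degrees(np.arctan2(W[q,1],W[q,0])); print(n,nm,q.sum(),"r",r[q].mean(),"ang",a.mean(),a.std())
E
```

```text
scene green 8 r 35.458610488692536 ang 39.368118517050064 2.5587330409283
scene red 7 r 38.060547539047455 ang -33.23166213046385 3.236280719580379
top green 13 r 37.727732252065955 ang 39.071264428522134 2.368073181796204
top red 11 r 37.72741068595695 ang -29.519262066103693 2.2614907172963443
```

```bash
T='import sys
from workcell import manip; s=manip.sense(); print("TORQ",s["wrist_torque"].round(3),"turned",round(0.7096-s["tool_rot"][2],4))'; python3 -m jog '-1 0 0 0 0 0 -0.8;-1 0 0 0 0 0 -1.6;-1 0 0 0 0 0 -2.4;-1 0 0 0 0 0 -3.2;-1 0 0 0 0 0 -4' && python3 -c "$T" && python3 -m jog '-1 0 0 0 0 0 -0.8;-1 0 0 0 0 0 -1.6;-1 0 0 0 0 0 -2.4;-1 0 0 0 0 0 -3.2;-1 0 0 0 0 0 -4' && python3 -c "$T" && python3 -m jog '-1 0 0 0 0 0 -0.8;-1 0 0 0 0 0 -1.6;-1 0 0 0 0 0 -2.4;-1 0 0 0 0 0 -3.2;-1 0 0 0 0 0 -3.7' && python3 -c "$T"
```

```text
time_s: 12.07
position: [510.5, -256.7, 78.6]
tool_rot: [3.139, -0.001, 0.358]
wrist_force: [0.9, -1.2, 3.9]
finger_gap: 12.3
grip_force: 97.9
TORQ [-0.17  -0.046  0.22 ] turned 0.3513
time_s: 12.48
position: [510.5, -256.9, 78.6]
tool_rot: [3.139, -0.002, 0.009]
wrist_force: [0.9, -2.9, 4.8]
finger_gap: 12.5
grip_force: 97.8
TORQ [-0.28  -0.126  0.212] turned 0.7003
time_s: 12.9
position: [510.5, -257.1, 78.6]
tool_rot: [3.14, -0.002, -0.314]
wrist_force: [0.5, -2.6, 3.9]
finger_gap: 12.6
grip_force: 97.8
TORQ [-0.487 -0.085  0.346] turned 1.0231
```

```bash
T='import sys
from workcell import manip; s=manip.sense(); print("TORQ",s["wrist_torque"].round(3),"turned",round(0.7096-s["tool_rot"][2],4))'; python3 -m jog '-1 0 0 0 0 0 -0.5;-1 0 0 0 0 0 -1;-1 0 0 0 0 0 -1.4;-1 0 0 0 0 0 -1.7' && python3 -c "$T" && python3 -m jog '-1 0 0 0 0 0 -0.2;-1 0 0 0 0 0 -0.2' && python3 -c "$T" && python3 -m jog '-1 0 0 0 0 0 -0.2;-1 0 0 0 0 0 -0.3;-1 0 0 0 0 0 -0.3' && python3 -c "$T"
python3 - <<'E'
from h import *
np.set_printoptions(precision=2,suppress=True)
for n in ("scene","top"):
    p,d=cams.grab_frame(n); np.savez(f"{n}3.npz",p=p,d=d); hsv=cv2.cvtColor(p,cv2.COLOR_RGB2HSV)
    uv,P=pts(n,p,d,cv2.inRange(hsv,(6,150,60),(17,255,255))); q=(np.hypot(P[:,0]-509.6,P[:,1]+255.7)<38)&(P[:,2]>72)
    P=P[q]; print(n,len(P)); 
    if len(P)>10: print(cv2.minAreaRect(P[:,:2].astype(np.float32)),P[:,2].min(),P[:,2].max())
    if n=="scene": cv2.imwrite("pics/e.png",cv2.resize(p[110:210,230:350,::-1],None,fx=6,fy=6,interpolation=cv2.INTER_CUBIC))
E
```

```text
time_s: 13.23
position: [510.5, -257.2, 78.7]
tool_rot: [3.14, -0.003, -0.46]
wrist_force: [0.6, -3.2, 2.5]
finger_gap: 12.3
grip_force: 97.8
TORQ [-0.458 -0.058  0.287] turned 1.1699
time_s: 13.4
position: [510.5, -257.2, 78.6]
tool_rot: [3.14, -0.003, -0.477]
wrist_force: [1.4, -4.6, 6.2]
finger_gap: 12.3
grip_force: 98.0
TORQ [-0.777 -0.105  0.247] turned 1.1866
time_s: 13.65
position: [510.5, -257.2, 78.6]
tool_rot: [3.14, -0.003, -0.503]
wrist_force: [0.6, -5.4, 5.2]
finger_gap: 12.3
grip_force: 98.1
TORQ [-0.768 -0.104  0.291] turned 1.2121
scene 253
((513.564453125, -253.15684509277344), (63.65326690673828, 38.30967712402344), 0.7906372547149658) 72.05238926244374 224.0474896669361
top 36
((494.7052917480469, -239.0038299560547), (6.025540828704834, 18.913400650024414), 78.59334564208984) 73.30584834562273 103.86353001275006
```

View pics/e.png

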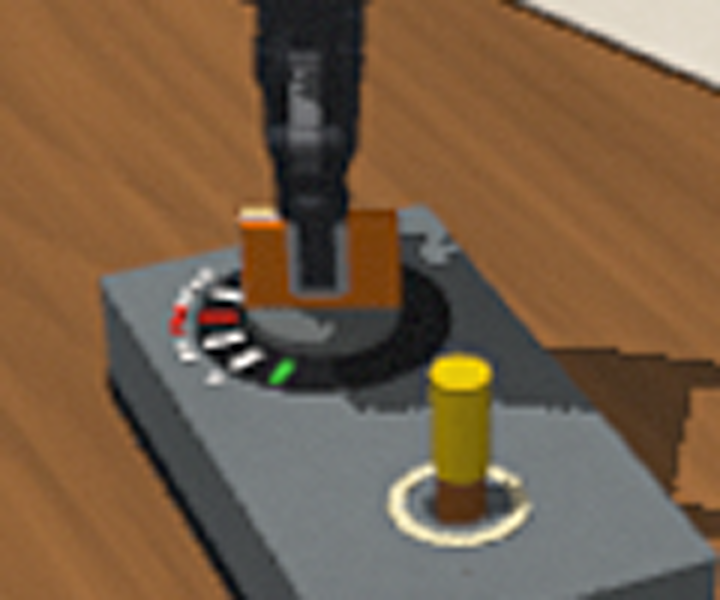

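The picture shows the pointer end of the bar (crop ~(245,300)) lined up with the red mark (218,317), the fingers on the bar, and the tube seated in the lamp ring (460,500). I'll measure the bar's angle from the depth on its side face.

```bash
python3 - <<'E'
from h import *
for tag in ("0","2","3"):
    p,d=load("scene",tag); hsv=cv2.cvtColor(p,cv2.COLOR_RGB2HSV)
    uv,P=pts("scene",p,d,cv2.inRange(hsv,(6,150,60),(17,255,255)))
    q=(np.hypot(P[:,0]-509.6,P[:,1]+255.7)<36)&(P[:,2]>(76 if tag=="3" else 100))&(P[:,2]<(102 if tag=="3" else 109)); X=P[q]
    if tag=="3":
        vx,vy,x,y=cv2.fitLine(X[:,:2].astype(np.float32),cv2.DIST_HUBER,0,.01,.01).ravel()
        r=(X[:,:2]-[x,y])@[-vy,vx]; print(tag,len(X),"face angle",np.degrees(np.arctan(vy/vx)),"resid",r.std(),"offset from axis",(np.array([x,y])-[509.6,-255.7])@[-vy,vx], "extent",np.ptp(X[:,:2]@[vx,vy]))
    else: print(tag,len(X),cv2.minAreaRect(X[:,:2].astype(np.float32)))
E
```

```text
0 92 ((508.93035888671875, -255.28994750976562), (62.104331970214844, 14.844361305236816), 40.07371520996094)
2 88 ((509.5130310058594, -254.82276916503906), (62.53763198852539, 14.994009017944336), 40.66099548339844)
3 153 face angle -29.330046 resid 1.7275938963795658 offset from axis 5.52809974644713 extent 57.65027967513504
```

```bash
python3 -m jog '-1 0 0 0 0 0 0;-1 0 0 0 0 0 0;-1 0 0 0 0 0 0;-1 0 0 0 0 0 0;-1 0 0 0 0 0 0' && python3 -m jog '-1 0 0 0 0 0 0;-1 0 0 0 0 0 0;-1 0 0 0 0 0 0;-1 0 0 0 0 0 0;-1 0 0 0 0 0 0' && python3 - <<'E'
from h import *
p,d=cams.grab_frame("scene"); hsv=cv2.cvtColor(p,cv2.COLOR_RGB2HSV)
uv,P=pts("scene",p,d,cv2.inRange(hsv,(6,150,60),(17,255,255)))
q=(np.hypot(P[:,0]-509.6,P[:,1]+255.7)<36)&(P[:,2]>76)&(P[:,2]<102);X=P[q]
vx,vy,x,y=cv2.fitLine(X[:,:2].astype(np.float32),cv2.DIST_HUBER,0,.01,.01).ravel(); print(np.degrees(np.arctan(vy/vx)))
from workcell import manip
print(manip.finish_job())
E
```

```text
time_s: 14.17
position: [510.5, -257.2, 78.6]
tool_rot: [3.14, -0.003, -0.502]
wrist_force: [0.8, -4.4, 5.2]
finger_gap: 12.6
grip_force: 98.1
time_s: 14.58
position: [510.5, -257.2, 78.7]
tool_rot: [3.14, -0.003, -0.502]
wrist_force: [-1.0, -5.6, 5.4]
finger_gap: 12.3
grip_force: 98.1
-28.073944
the job is handed in; nothing more can be done
None
```

I handed the job in at about 14.6 s, before any verdict was shown: the yellow tube is seated in the well and released, and the gripper still holds the dial at the red mark, about 1.2 rad by camera and tool angle.

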